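Pin the levelling lid onto the praline mould and hold it pressed

TASK

Switch the vibrating table off at its toggle, then fit the white levelling lid squarely over the filled mould, sliding it along the mould to find the locating pin underneath, so that it drops on and lies flat. Press it down until the sprung bed has sunk most of the way to its stop, and finish like that, with the gripper still holding the lid down; leave everything else where it stands.

Things in the scene. Friction and masses are not known exactly. Their poses are not given: they have to be found in the camera images.
- isolator (a joint): Toggle of the vibrating table's isolator, rad: 1.0 = ON (leaning to its base's +x, towards the green dot), 0 = OFF (leaning to -x, towards the red dot). It is over-centre: 0.5 is upright, and its heavy ball throws it from there to whichever end is nearer and keeps it there; about 1 N at the ball turns it.
- isolator_tip (a point): Centre of the toggle's brass ball (30 in diameter) at the end of a 10 thick steel rod; it swings on a radius of 80 about a hinge that lies 26 above the table over the base's centre, 0.5 rad to either side of upright.
- isolator_base: Grey isolator box bolted to the table, 100 (x) x 60 (y) x 30 high, origin at the centre of its underside. The toggle swings in its x-z plane. Its yaw varies (up to about 0.5 rad); it stands to the left or the right of the vibrating table.
- lid: Levelling lid: white plate 90 (x) x 150 (y) x 15 thick, about 0.3 kg, loose on the table. Origin: centre of its underside, where there is a blind round hole 15 in diameter, 11 deep. Wooden handle bar across the top: 64 long (x), 18 wide (y), from 37 to 51 above the underside, on two feet at x = +-24. Can be turned end for end.
- lid_grip (a point): Grip point: middle of the handle, 40 above the lid's underside centre; grip from above with the fingers closing along the lid's y. With the TCP here the fingertips clear the plate by 6.
- shaker: Steel base of the vibrating table, bolted down, 130 (x) x 230 (y) x 36 high, origin at the centre of its underside; yaw up to 0.3 rad. Carries the sprung bed. A steel locating pin stands on top of the bed, on its lengthwise centreline (x = 0), at y anywhere from -18 to 18, different each time and not reported. The pin: 12 in diameter, 9 high, its upper 4 a cone narrowing to 5.
- bed_top (a point): Centre of the top face of the sprung bed, a filled brown mould 120 (x) x 220 (y) x 22; 72 above the table when up; axes as the base's. The pin rises 9 from this face. The lid hides it: rest the lid on the pin, square and on the centreline, and slide along y until the hole finds it. A lid fully on lies flat on this face, its origin over the pin.
- bed (a joint): How far the sprung bed, with mould and pin, is pushed down, m: 0 up, 0.008 at its stop. It starts to sink at about 5 N and gives 0.9 N per mm more (12 N at the stop); the lid's own weight of about 3 N does not sink it. The pin moves with it.
- spare_mould: Spare empty mould: dark brown slab 100 x 200 x 24, lying flat. Bystander; origin at the centre of its underside.
- praline_plate: White plate, 150 across, with pralines on it, 28 high. Bystander; origin at the centre of its underside.
- cocoa_tin: Red-labelled tin, 74 across, 110 high. Bystander; origin at the centre of its underside.
- nut_jar: Amber jar with white cap, 68 across, 100 high. Bystander; origin at the centre of its underside.
- clear_cup: Clear cup, 72 across, 100 high. Bystander; origin at the centre of its underside.
- cutter: Steel ring cutter, 60 across, 40 high. Bystander; origin at the centre of its underside.
- spatula: Spatula 240 long lying flat, its x axis along it. Bystander; origin at the centre of its underside (middle of the handle line).
There are look-alikes about, which are no part of the job. What is shaped like the lid but blue is not meant. Leave any purple look-alike of the isolator_base alone.

How it is judged:
On the way, in this order (a step that is already met when the one before it is completed fails the run):
1. the isolator toggle is off (value of joint isolator below 0.15 rad), for 0.2 s.
2. the lid has dropped onto the pin and lies flat on the mould, the toggle off (z of lid in the frame of bed_top between -0.003 and 0.003 m and x of lid in the frame of bed_top between -0.008 and 0.008 m and y of lid in the frame of bed_top between -0.026 and 0.026 m and angle between lid's own z axis and vertical below 0.06 rad and angle between the y axis of lid and the y axis of bed_top, either way round below 0.17 rad and value of joint isolator below 0.15 rad), for 0.1 s.
At the end, for the whole second after the job is handed in: Toggle off (within 0.15 rad); lid flat on the mould (within 3 mm, 0.06 rad), on the pin, square to the mould within 0.17 rad and on its centreline within 8 mm; bed held down at least 4.5 of its 8 mm by the gripper pressing on the lid (fingers on the lid with over 3 N, not on the mould), at rest (all of step 2 and value of joint bed above 0.0045 m and contact force between the fingers and lid above 3 N and contact force between each of the arm, the fingers and bed below 1 N and linear speed of lid below 0.02 m/s); the arm keeps its last pose, push and grip.
It fails at once if a bystander was moved by more than 30 mm (distance of any of spare_mould, praline_plate, cocoa_tin, nut_jar, clear_cup, cutter, spatula from where it was at the start of the episode above 0.03 m).
It also fails if it takes over 72 s, if anything falls off the work surface, if the arm or the gripper's body presses on something with over 40 N, if the wrist force passes 120 N, or if a joint passes its speed limit or range.

ROBOT

A 7-joint arm with a two-finger parallel gripper is mounted at the origin on the work surface. World frame = base frame: x ahead of the robot, y to its left, z up, the work surface at z = 0. Lengths are in m, angles in rad, forces in N, time in s.
With the tool pointing down it reaches from about 0.425 to 0.8 m from the base axis. Payload 8.3 kg.
Tool frame: the origin (TCP) lies between the finger pads, 19 mm behind the fingertips; this is the grasp point; z points along the fingers, y is the line along which they close (so a half turn about z gives the same grasp; the last joint's range is limited). The gripper opens to 85 mm and grips with 20 to 120 N. Pads are 22 mm wide; open, the fingers measure 114 mm over their backs; the gripper's body (76 mm by 85 mm) begins 54 mm behind the grasp point. The pads swing forward as they close: fully open they stand 13 mm farther back than shut.
Start: joints at [-0.063, 0.383, 0.016, 1.37, -0.006, 1.388, -0.046], TCP at [0.625, 0, 0.25] pointing down, gripper open.
Joint ranges: [-2.95, 2.95], [-0.25, 2.06], [-1.52, 1.56], [0.18, 2.33], [-1.44, 4.58], [0.02, 2.06], [-3.01, 3.01]. Speed limits (rad/s): [2.39, 2.39, 3.01, 3.01, 3.14, 3.14, 3.14].

INTERFACE

Orientations are given as a rotation vector (axis times angle).
In Python, from station import * gives the robot as it stands.
- The arm moves only by the tool servo_tool, never from a script. Its argument "rows" is one flat list of numbers, 6 for each row, row after row: the shift along the tool's x, y, z in units of 0.05 m (1.0 is 0.05 m), then the turn, a rotation vector about the tool's x, y, z in units of 30 degrees (1.0 is 30 degrees). A call has exactly 5 rows; each row shifts and turns the commanded pose from where the row before left it, along the tool's axes as they then stand; what a row does not reach is not made up. A row lasts 1/10 s, in which the tool goes at most 50 mm and 8.59 degrees, less where a joint would pass 70% of its speed; a pose out of reach is approached as far as the arm can. A call with a number of a shift or a turn outside -1 to 1 is refused whole. A call with a gripper value outside its range is refused whole. "jaw" is the opening, from -1 (shut) to 1 (fully open), set as the call begins (left out, the last holds). The fingers move at their own pace and stop on an object; the grip force is fixed at half the most. Time passes only in rows, so rows that do not move let the fingers close, or fill a call up. It gives the time, the measured TCP pose, the force, the opening and the grip force at its end, in the units of the state.
- get_state(): the state, without advancing time (a new reading comes with each control period).
- read_camera(name): name is "scene" or "side" or "wrist"; returns a dict with "frame" (420x560x3 uint8, red, green, blue), "K" (3x3 intrinsics, pixels), "k1" (the pictures are not rectified: a ray, as slopes to the right and down, at radius r is drawn at 1 + k1 r^2 times it, then the intrinsics apply), "rvec" (rotation vector, rad) and "tvec" (3), from world to camera coordinates, as OpenCV has them. Camera axes: x right, y down, z forward; pixel columns grow to the right and rows downward; lengths in m; the calibration is good to about 2 mm. A picture is of the moment at which its call begins. There is no depth.
- job_done(): hands the job in; it is judged then, once.
The state is a dict: "time_s": time; "joint_pos": joint angles; "qd": joint speeds; "joint_torque": joint torques, N m; "eef_pos": TCP position; "tcp_rot": TCP orientation; "ft_force": force on the tool from outside, world axes, zero at the start; "torque": the same for the moment, N m; "finger_gap": opening from 0.0 (shut) to 1.0 (fully open); "finger_force": force on a finger pad.
Only numpy, scipy, OpenCV 4.12 (cv2) and the standard library are available. Lean on these libraries where they do the work, as an engineer would, in place of code of your own. Each camera call takes 0.05 s, during which the arm holds its last target. There are 200 camera calls.

## Working session

There is one attempt and no reset: what is moved stays moved. The work goes in short steps, Python scripts to look and compute and a tool call to move; the robot and the scene stay as the last step left them, time stands still between calls to the robot, and variables do not carry over. Pictures are saved under pics/ and viewed, at most 10 in all, crops included, and the job is handed in when it is done.

Besides the shell and the picture viewer there is one more tool, called after ">>>" as name(argument=value, ...) on one line, values as JSON. servo_tool: Moves the arm, as the interface text tells. Its arguments: {"type":"object","properties":{"rows":{"type":"array","items":{"type":"number"}},"jaw":{"type":"number"}},"required":["rows"]}

```bash
mkdir -p pics
cat > h.py <<'E'
import numpy as np, cv2
from station import *
from scipy.spatial.transform import Rotation as R
def cam(n):
    c=read_camera(n); np.savez('pics/%s_%d.npz'%(n,round(get_state()['time_s']*1000)),**{k:np.asarray(v) for k,v in c.items()}); return c
def dist(c): return np.array([float(c['k1']),0,0,0])
def ray(c,uv):
    Rm=R.from_rotvec(np.ravel(c['rvec'])).as_matrix(); t=np.ravel(c['tvec'])
    p=cv2.undistortPoints(np.array([[uv]],float),np.array(c['K']),dist(c))[0,0]
    return -Rm.T@t, Rm.T@np.array([p[0],p[1],1.])
def atz(c,uv,z):
    o,d=ray(c,uv); return o+d*(z-o[2])/d[2]
def tri(*obs):
    A=np.zeros((3,3));b=np.zeros(3);L=[]
    for c,uv in obs:
        o,d=ray(c,uv); d=d/np.linalg.norm(d); P=np.eye(3)-np.outer(d,d); A+=P;b+=P@o; L.append((P,o))
    x=np.linalg.solve(A,b); return x,[round(1000*np.linalg.norm(P@(x-o)),1) for P,o in L]
def proj(c,X):
    return cv2.projectPoints(np.atleast_2d(np.array(X,float)),np.ravel(c['rvec']),np.ravel(c['tvec']),np.array(c['K']),dist(c))[0][:,0]
E
python3 - <<'E'
from h import *
import shutil
for n in('scene','side','wrist'):
    c=cam(n); np.savez('pics/%s0.npz'%n,**{k:np.asarray(v) for k,v in c.items()})
    f=c['frame'][:,:,::-1]
    cv2.imwrite('pics/%s0.png'%n,cv2.resize(f,(800,600),interpolation=cv2.INTER_CUBIC))
    o,d=ray(c,(280,210));print(n,o,d)
print(get_state())
E
```

```text
scene [ 1.23979902 -0.45915322  0.66560715] [-0.66996768  0.49842533 -0.55019707]
side [-0.08499798  0.68350258  0.88768189] [ 0.53346401 -0.52635509 -0.66210828]
wrist [0.62566064 0.07840618 0.37341081] [ 0.00473111 -0.31896624 -0.94790712]
{'time_s': 0.15, 'joint_pos': array([-0.06290441,  0.38402645,  0.01637949,  1.37085563, -0.00628496,
        1.38820532, -0.04646318]), 'qd': array([-0.00069018, -0.00291168, -0.00012162, -0.0040199 ,  0.00157811,
        0.00080848, -0.00026214]), 'joint_torque': array([ 3.13456680e-03, -6.28150821e+01,  8.46451297e-01, -3.72163582e+01,
        1.68576470e-02,  1.09401988e-02, -6.53258235e-05]), 'eef_pos': array([6.24659696e-01, 3.77983334e-05, 2.49246050e-01]), 'tcp_rot': array([-2.22061508e+00, -2.22084705e+00,  1.63211646e-03]), 'ft_force': array([-0.07376332, -1.15484587,  0.52004569]), 'torque': array([ 0.01757134, -0.03800842,  0.01868573]), 'finger_force': 0.0, 'finger_gap': 0.9992984432704971}
```

View pics/scene0.png

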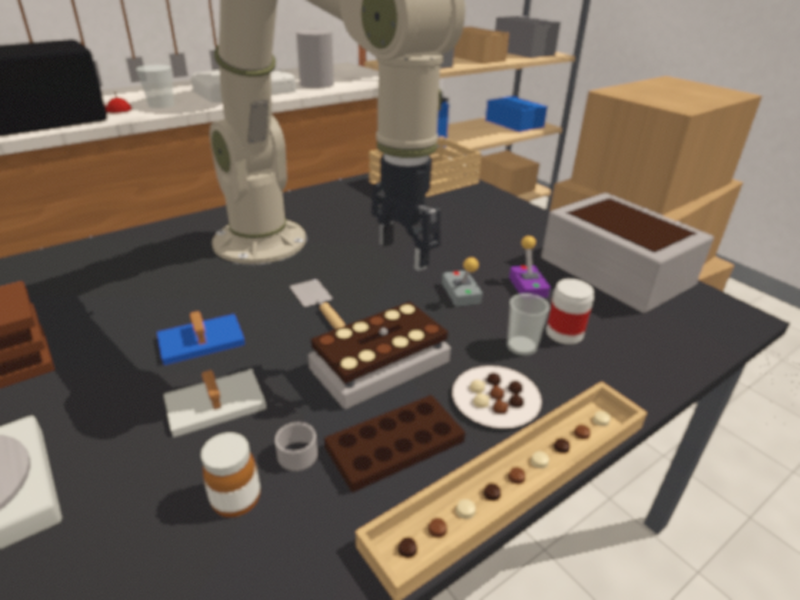

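View pics/side0.png

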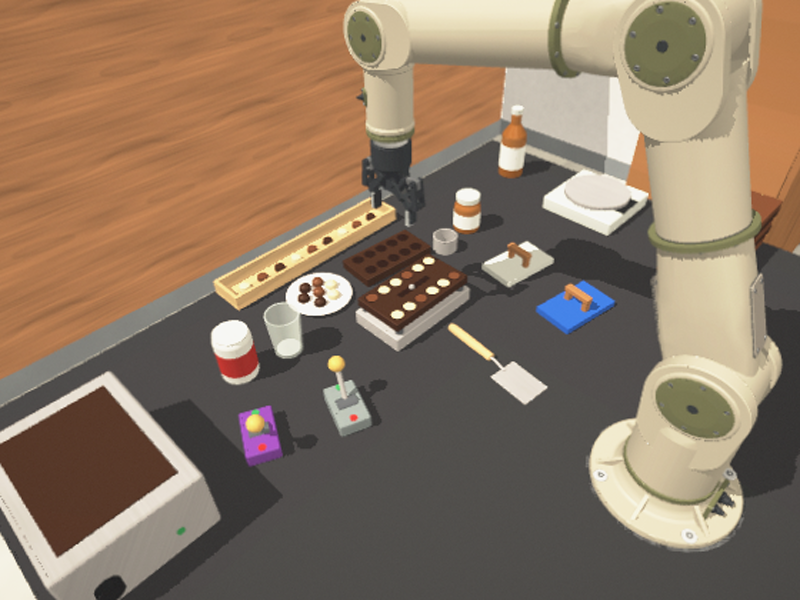

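The scene and side views (800-px scale) show:

| Item | Scene | Side |
|---|---|---|
| Grey isolator | (462,285) | (347,405) |
| Purple look-alike | (528,278) | (260,435) |
| White lid | (213,402) | (518,262) |
| Blue look-alike | (200,338) | (577,305) |
| Mould with pin | (383,331) | (411,287) |

The grey isolator and white lid match the description. I'll confirm them in an enlarged crop.

Run:
```python
from h import *
# montage of crops, full-res px boxes (x0,y0,w,h)
def m(name,boxes):
    f=cv2.cvtColor(np.load('pics/%s0.npz'%name)['frame'],cv2.COLOR_RGB2BGR); out=[]
    for (x,y,w,h) in boxes:
        g=cv2.resize(f[y:y+h,x:x+w],(400,300),interpolation=cv2.INTER_CUBIC)
        for k in range(0,w,10):
            cv2.line(g,(int(k*400/w),0),(int(k*400/w),4 if k%50 else 12),(0,255,255),1)
        for k in range(0,h,10): cv2.line(g,(0,int(k*300/h)),(4,int(k*300/h)),(0,255,255),1)
        out.append(g)
    return out
a=m('scene',[(215,200,100,75),(105,255,100,75)])   # mould, lid
b=m('side',[(240,170,100,75),(330,155,80,60)])
cv2.imwrite('pics/m1.png',np.vstack([np.hstack(a),np.hstack(b)]))
a=m('scene',[(300,155,100,75)]);b=m('side',[(160,240,110,82.5.__int__())])
cv2.imwrite('pics/m2.png',np.hstack([a[0],b[0]]))
```

```text
(no output)
```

View pics/m1.png

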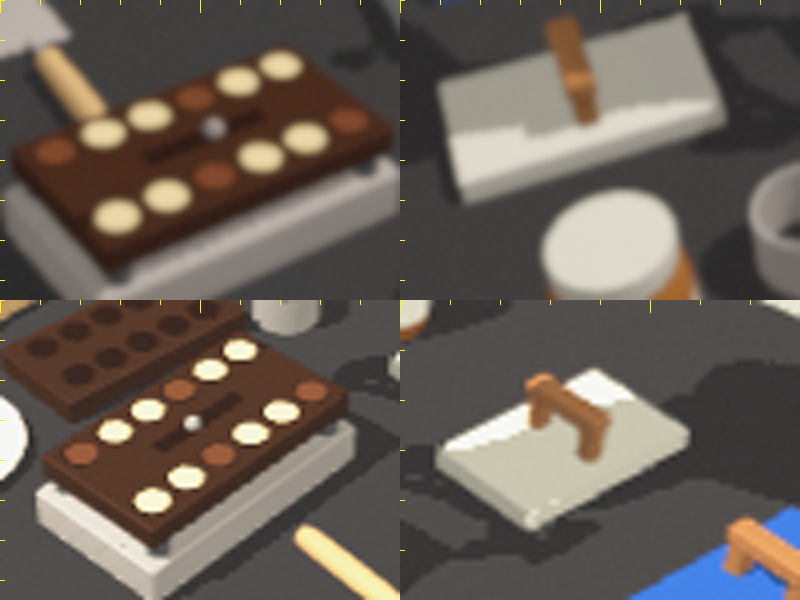

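View pics/m2.png

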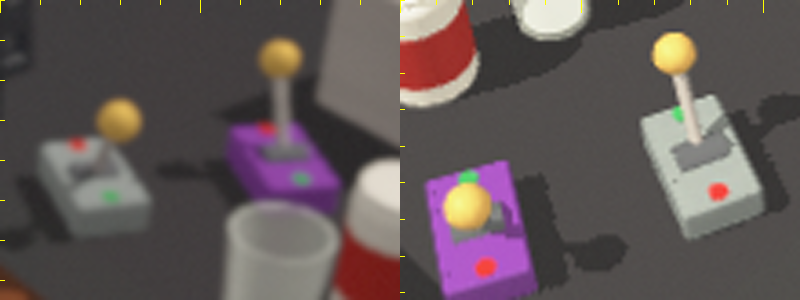

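View pics/wrist0.png

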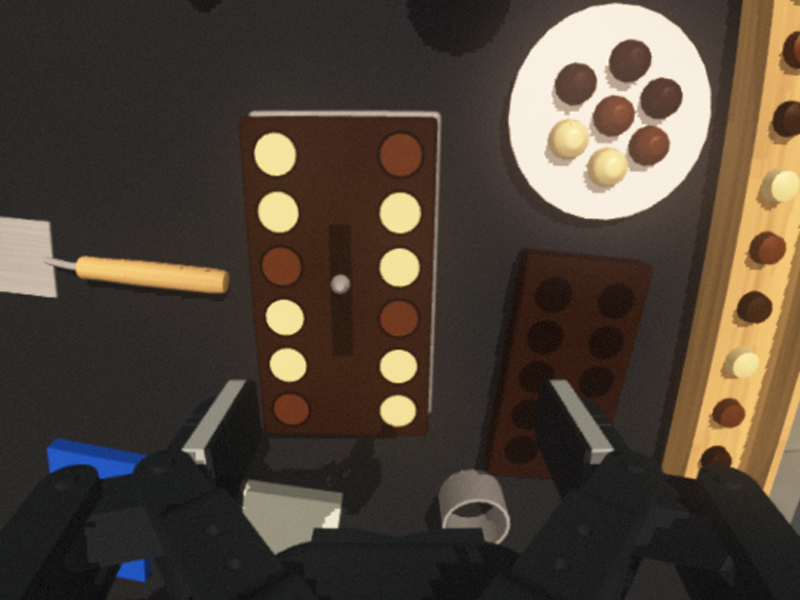

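White lid (scene ≈(150,280), with handle) and grey isolator (scene ≈(325,195)) are confirmed in the crops. The grey toggle leans toward the green dot, so it is ON. The pin shows in all three views.

```bash
cat > m.py <<'E'
from h import *
S,D,W=[dict(np.load('pics/%s0.npz'%n)) for n in('scene','side','wrist')]
w=lambda u,v:(u*.7,v*.7)
def p(n,*o):
    x,e=tri(*o); print(n,np.round(x*1000,1),e); return x
p('pin',(S,(268.5,231.2)),(D,(288.2,200.5)),(W,w(340,284)))
p('bedC_left',(S,(218.75,240)),(D,(326.5,193.5)),(W,w(263,435)))
p('bedC_right',(S,(313.25,232.5)),(D,(250.8,208.2)),(W,w(438,117)))
p('bedC_top',(S,(286.5,211)),(D,(278,227.5)),(W,w(241,117)))
p('bedC_bot',(S,(242.5,263)),(D,(299,180)),(W,w(428,435)))
p('ball',(S,(329.75,185.25)),(D,(235.6,254.9)))
r=p('red',(S,(319.25,191.5)),(D,(247.2,292.5))); g=p('green',(S,(328,204)),(D,(237,271.4)))
print('base yaw',np.degrees(np.arctan2(*(g-r)[1::-1])), (r+g)/2)
p('lid a',(S,(115,277)),(D,(388,182)));p('lid b',(S,(177,258.5)),(D,(356,198.4)))
p('lid c',(S,(185.5,281)),(D,(337.6,185)));p('lid d',(S,(119.5,301.5)),(D,(369,168.6)))
p('h far',(S,(145.5,260)),(D,(371,178.2)));p('h near',(S,(150,275)),(D,(358,170.6)))
for n,(c,uvs) in dict(scene=(S,[(115,277),(177,258.5),(185.5,281),(119.5,301.5)]),side=(D,[(388,182),(356,198.4),(337.6,185),(369,168.6)])).items():
    q=np.array([atz(c,u,.015) for u in uvs]); print(n,np.round(q*1000),np.round(q.mean(0)*1000,1))
E
python3 m.py
```

```text
pin [586.  -10.3  75.2] [np.float64(2.6), np.float64(3.5), np.float64(2.6)]
bedC_left [ 528.  -127.1   65. ] [np.float64(5.5), np.float64(1.6), np.float64(4.9)]
bedC_right [647.6  89.7  69.2] [np.float64(1.3), np.float64(3.9), np.float64(2.6)]
bedC_top [528.6  91.7  68.6] [np.float64(1.6), np.float64(2.8), np.float64(2.4)]
bedC_bot [ 644.3 -124.7   65.3] [np.float64(3.5), np.float64(6.3), np.float64(6.5)]
ball [516.7 259.6  95. ] [np.float64(3.0), np.float64(3.0)]
red [445.5 287.8  28.7] [np.float64(1.5), np.float64(1.5)]
green [518.3 260.2  28.5] [np.float64(2.3), np.float64(2.3)]
base yaw -20.809516304201324 [0.48191677 0.27400166 0.02864643]
lid a [ 454.2 -373.8    8. ] [np.float64(1.8), np.float64(1.8)]
lid b [ 478.9 -222.7   12.3] [np.float64(2.2), np.float64(2.2)]
lid c [ 567.7 -238.6   12. ] [np.float64(1.7), np.float64(1.7)]
lid d [ 545.1 -389.4   12. ] [np.float64(1.9), np.float64(1.9)]
h far [ 482.3 -301.9   48.8] [np.float64(3.5), np.float64(3.5)]
h near [ 540.  -310.4   47.9] [np.float64(2.0), np.float64(2.0)]
scene [[ 465. -374.   15.]
 [ 484. -222.   15.]
 [ 572. -239.   15.]
 [ 550. -389.   15.]] [ 517.9 -305.8   15. ]
side [[ 450. -368.   15.]
 [ 476. -222.   15.]
 [ 565. -237.   15.]
 [ 543. -388.   15.]] [ 508.4 -303.9   15. ]
```

```bash
cat > fit.py <<'E'
from m import *
from scipy.optimize import least_squares
def fit(nm,L,Wd,z,obs,x0):
    h=np.array([[-Wd,-L],[Wd,L],[-Wd,L],[Wd,-L]])/2  # order left,right,top,bot
    def res(p):
        c,s=np.cos(p[2]),np.sin(p[2]); X=np.c_[h@np.array([[c,s],[-s,c]])+p[:2],[z]*4]
        return np.ravel([proj(C,X)-np.array(uv) for C,uv in obs])
    r=least_squares(res,x0,loss='soft_l1'); print(nm,np.round(r.x,4),np.round(r.fun.reshape(len(obs),4,2),1).tolist())
    return r.x
fit('bed',.22,.12,.072,[(S,[(218.75,240),(313.25,232.5),(286.5,211),(242.5,263)]),(D,[(326.5,193.5),(250.8,208.2),(278,227.5),(299,180)]),(W,[w(263,435),w(438,117),w(241,117),w(428,435)])],[.587,-.017,0])
# D order check: left(528,-127) right(647,90) top(528,92) bot(644,-125)
fit('lid',.15,.09,.015,[(S,[(115,277),(185.5,281),(177,258.5),(119.5,301.5)]),(D,[(388,182),(337.6,185),(356,198.4),(369,168.6)])],[.51,-.305,-.15])
for z,o in((.079,0),):
  for C,uv in((S,(268.5,231.2)),(D,(288.2,200.5)),(W,w(340,284))): print('pin',np.round(atz(C,uv,z),4))
print('cup',atz(S,(366,241),0),'tin',atz(S,(396,232),0), 'jar',atz(S,(163,352),0))
E
python3 fit.py | tail -7
```

```text
[ 543. -388.   15.]] [ 508.4 -303.9   15. ]
bed [ 0.5887 -0.0181 -0.0087] [[[-2.4, -3.1], [0.6, -0.6], [0.1, -0.4], [-2.0, 0.1]], [[-0.1, -2.1], [-2.2, -0.8], [-1.4, -1.1], [-0.6, -4.4]], [[0.6, 0.1], [0.2, -0.3], [-2.9, -0.5], [-0.1, 1.6]]]
lid [ 0.5131 -0.3055 -0.1654] [[[-0.4, -2.2], [-0.6, -0.6], [-1.1, -0.4], [0.0, -1.7]], [[-1.0, -1.4], [-0.8, -0.8], [-0.8, -0.9], [-0.8, -0.1]]]
pin [ 0.5892 -0.01    0.079 ]
pin [ 0.5789 -0.0076  0.079 ]
pin [ 0.589 -0.01   0.079]
cup [0.69483798 0.25361051 0.        ] tin [0.71484651 0.35947093 0.        ] jar [ 0.71991277 -0.35595018  0.        ]
```

>>> servo_tool(rows=[0.8,-0.18,0.1,0,0,0,0.8,-0.18,0.1,0,0,0,0.8,-0.18,0.1,0,0,0,0.8,-0.18,0.1,0,0,0,0.8,-0.18,0.1,0,0,0], jaw=-1)

```text
time_s: 0.65
eef_pos: [0.5792, 0.2015, 0.2246]
tcp_rot: [-2.221, -2.221, 0.001]
ft_force: [0.5, 0.3, 0.2]
finger_gap: 0.144
finger_force: 0.0
```

>>> servo_tool(rows=[0.8,-0.18,0,0,0,0,0,0,0,0,0,0.23,0,0,0,0,0,0.23,0,0,0,0,0,0.23,0,0,0,0,0,0])

```text
time_s: 1.15
eef_pos: [0.5708, 0.2401, 0.2246]
tcp_rot: [-2.586, -1.784, 0.001]
ft_force: [0.9, -0.7, -0.9]
finger_gap: 0.008
finger_force: 0.0
```

Run:
```python
from h import *
c=cam('wrist'); np.savez('pics/wrist1.npz',**{k:np.asarray(v) for k,v in c.items()})
cv2.imwrite('pics/wrist1.png',cv2.resize(c['frame'][:,:,::-1],(800,600)))
s=get_state();print(s['eef_pos'],R.from_rotvec(s['tcp_rot']).as_matrix().round(3),s['finger_gap'])
b=(np.array([.482,.274]));u=np.array([np.cos(-.363),np.sin(-.363)])
print('ball px*1/.7',proj(c,[.517,.26,.096])/.7,'tip', (s['eef_pos'][:2]-b)@u,(s['eef_pos'][:2]-b)@np.array([-u[1],u[0]]))
```

```text
[0.57081432 0.24005044 0.2246887 ] [[ 0.351  0.936 -0.001]
 [ 0.936 -0.351 -0.   ]
 [-0.    -0.    -1.   ]] -0.0026311537902562595
ball px*1/.7 [[291.64262547 289.53321814]] tip 0.09508162944782132 -0.00020104649977686906
```

View pics/wrist1.png

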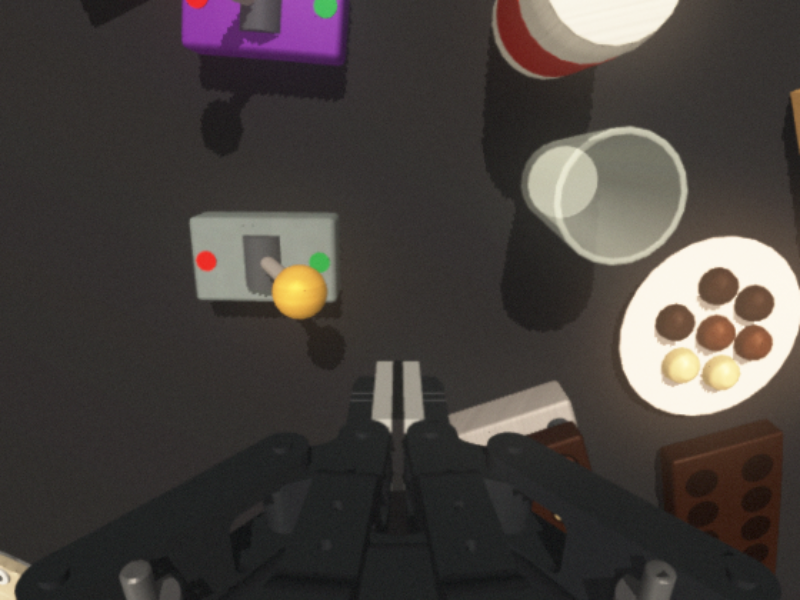

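The wrist view shows the ball at (299,291), predicted at (292,290), which is about 4 mm off. The closed fingers are on its +x side, clear of the cup. Next I descend and push along tool −y.

>>> servo_tool(rows=[0,0,0.65,0,0,0,0,0,0.65,0,0,0,0,0,0.65,0,0,0,0,0,0.65,0,0,0,0,0,0,0,0,0])

```text
time_s: 1.7
eef_pos: [0.5678, 0.2385, 0.0899]
tcp_rot: [-2.58, -1.789, 0.014]
ft_force: [-0.8, 0.8, -0.1]
finger_gap: 0.0
finger_force: 0.0
```

>>> servo_tool(rows=[0,-0.24,0,0,0,0,0,-0.24,0,0,0,0,0,-0.24,0,0,0,0,0,-0.24,0,0,0,0,0,-0.24,0,0,0,0])

```text
time_s: 2.2
eef_pos: [0.5139, 0.2622, 0.0961]
tcp_rot: [-2.583, -1.787, -0.002]
ft_force: [0.5, -0.3, 2.5]
finger_gap: -0.002
finger_force: 1.6
```

>>> servo_tool(rows=[0,-0.24,0,0,0,0,0,-0.24,0,0,0,0,0,-0.2,0,0,0,0,0,0,0,0,0,0,0,0,0,0,0,0])

```text
time_s: 2.7
eef_pos: [0.483, 0.2732, 0.0949]
tcp_rot: [2.584, 1.787, -0.0]
ft_force: [-0.1, -0.5, 0.8]
finger_gap: -0.005
finger_force: 0.0
```

Run:
```python
from h import *
c=cam('side'); f=c['frame'][:,:,::-1]
w=cam('wrist')['frame'][:,:,::-1]
cv2.imwrite('pics/a2.png',np.hstack([cv2.resize(f[220:325,150:290],(400,300)),cv2.resize(w,(400,300))]))
print(get_state()['eef_pos'])
```

```text
[0.48356379 0.27282331 0.09493422]
```

View pics/a2.png

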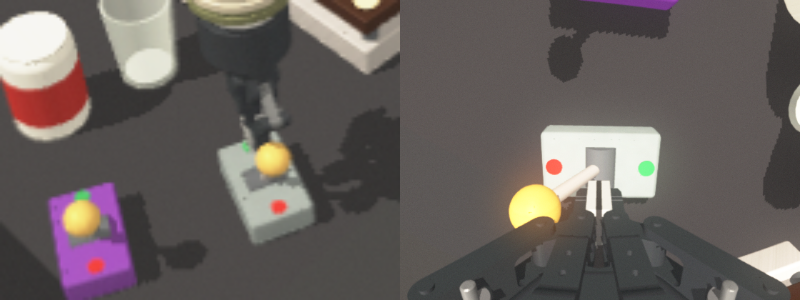

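The toggle now leans to the red dot, so it is OFF. I'll lift, turn and travel to a spot where the wrist camera sees the lid.

>>> servo_tool(rows=[0,0,-0.65,0,0,0.27,0,0,-0.65,0,0,0.27,0,0,-0.65,0,0,0.27,0,0,-0.65,0,0,0.27,0,0,-0.5,0,0,0.27])

```text
time_s: 3.3
eef_pos: [0.4839, 0.273, 0.2523]
tcp_rot: [-3.045, -0.771, -0.003]
ft_force: [0.6, 0.7, 0.3]
finger_gap: -0.004
finger_force: 0.0
```

>>> servo_tool(rows=[0,0,0,0,0,0.26,0,0,0,0,0,0.26,0,0,0,0,0,0.26,0,0,0,0,0,0.26,0,0,0,0,0,0.24])

```text
time_s: 3.8
eef_pos: [0.4836, 0.2728, 0.2499]
tcp_rot: [3.129, -0.273, 0.0]
ft_force: [0.5, -0.1, -0.6]
finger_gap: -0.001
finger_force: 0.0
```

>>> servo_tool(rows=[0.06,0.75,0,0,0,0,0.06,0.75,0,0,0,0,0.06,0.75,0,0,0,0,0.06,0.75,0,0,0,0,0.06,0.75,0,0,0,0], jaw=1)

```text
time_s: 4.3
eef_pos: [0.4666, 0.0838, 0.2501]
tcp_rot: [-3.13, 0.264, -0.0]
ft_force: [0.6, -0.0, 0.3]
finger_gap: 0.847
finger_force: 0.0
```

>>> servo_tool(rows=[0.06,0.75,0,0,0,0,0.06,0.75,0,0,0,0,0.06,0.75,0,0,0,0,0.06,0.75,0,0,0,0,0.06,0.75,0,0,0,0])

```text
time_s: 4.8
eef_pos: [0.4499, -0.1036, 0.2502]
tcp_rot: [3.13, -0.265, 0.001]
ft_force: [0.3, 0.6, -0.4]
finger_gap: 1.001
finger_force: 0.0
```

>>> servo_tool(rows=[0.06,0.75,0,0,0,0,0.06,0.75,0,0,0,0,0.06,0.75,0,0,0,0,0.06,0.75,0,0,0,0,0,0,0,0,0,0])

```text
time_s: 5.3
eef_pos: [0.4348, -0.2577, 0.2504]
tcp_rot: [3.126, -0.277, 0.0]
ft_force: [0.2, -0.3, 0.1]
finger_gap: 0.996
finger_force: 0.0
```

Run:
```python
from h import *
c=cam('wrist'); np.savez('pics/wrist3.npz',**{k:np.asarray(v) for k,v in c.items()})
cv2.imwrite('pics/wrist3.png',cv2.resize(c['frame'][:,:,::-1],(800,600)))
s=get_state();print(s['eef_pos'],R.from_rotvec(s['tcp_rot']).as_matrix().round(3),s['finger_gap'],s['joint_pos'].round(2))
```

```text
[ 0.43575994 -0.25486904  0.25007677] [[ 0.985 -0.173 -0.   ]
 [-0.173 -0.985 -0.001]
 [-0.     0.001 -1.   ]] 0.9982054769121208 [-0.07  0.13  0.59  1.72 -0.07  1.32 -1.21]
```

View pics/wrist3.png

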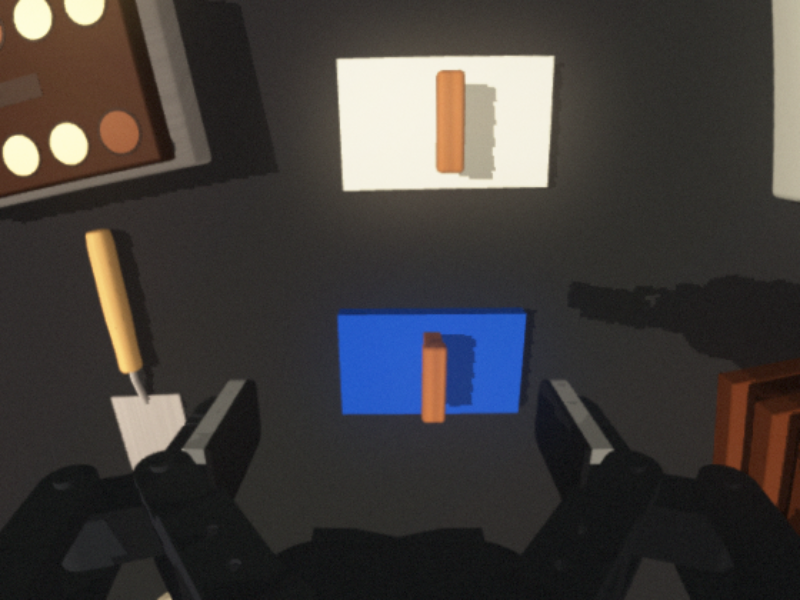

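The wrist view shows the white lid with corners (337,60), (553,57), (547,186), (343,190) and its handle from (451,71) to (450,172). The blue look-alike is below it. It is nearly aligned with the tool.

Run:
```python
from h import *
c=dict(np.load('pics/wrist3.npz')); S=dict(np.load('pics/scene0.npz'));w=lambda u,v:(u*.7,v*.7)
P=np.array([atz(c,w(*u),.015) for u in((337,60),(553,57),(547,186),(343,190))])
print(P.round(4),P.mean(0)); d=(P[0]+P[3]-P[1]-P[2]); print('y axis yaw',np.degrees(np.arctan2(d[1],d[0]))-90)
H=[atz(c,w(*u),.051) for u in((451,71),(450,172))]; print(H,(H[0]+H[1])/2)
d=H[0]-H[1];print('x yaw',np.degrees(np.arctan2(d[1],d[0])),np.linalg.norm(d))
# two-view handle ends & lid corner
print(tri((c,w(451,71)),(S,(150,275))),tri((c,w(450,172)),(S,(145.5,260))))
print(tri((c,w(337,60)),(S,(185.5,281))),tri((c,w(547,186)),(S,(115,277))))
m=P.mean(0); s=get_state();Rt=R.from_rotvec(s['tcp_rot']).as_matrix()
h=(H[0]+H[1])/2
for t in (m,h): print('tool shift to grip units',Rt.T@(np.r_[t[:2],.045]-s['eef_pos'])/.05)
```

```text
[[ 0.572  -0.24    0.015 ]
 [ 0.549  -0.3876  0.015 ]
 [ 0.461  -0.3745  0.015 ]
 [ 0.484  -0.226   0.015 ]] [ 0.51651589 -0.30702799  0.015     ]
y axis yaw -8.835477448003488
[array([ 0.54726237, -0.31157203,  0.051     ]), array([ 0.48599216, -0.30170922,  0.051     ])] [ 0.51662727 -0.30664062  0.051     ]
x yaw -9.14458862325694 0.0620589534608314
(array([ 0.54723011, -0.31086665,  0.05261675]), [np.float64(0.5), np.float64(0.5)]) (array([ 0.48615935, -0.30088872,  0.04915162]), [np.float64(1.0), np.float64(1.0)])
(array([ 0.57220635, -0.23925886,  0.01485611]), [np.float64(0.7), np.float64(0.7)]) (array([ 0.46111342, -0.37418173,  0.01267288]), [np.float64(1.0), np.float64(1.0)])
tool shift to grip units [1.77196715 0.74185379 4.10234203]
tool shift to grip units [1.77282017 0.73383787 4.10233006]
```

>>> servo_tool(rows=[0.44,0.18,0.3,0,0,0,0.44,0.18,0.3,0,0,0,0.44,0.18,0.3,0,0,0,0.45,0.19,0.3,0,0,-0.033,0,0,0,0,0,0])

```text
time_s: 5.85
eef_pos: [0.5193, -0.3012, 0.1866]
tcp_rot: [-3.132, 0.232, 0.007]
ft_force: [-0.3, 0.1, -0.0]
finger_gap: 1.0
finger_force: 0.0
```

>>> servo_tool(rows=[0,0,0.7,0,0,0,0,0,0.7,0,0,0,0,0,0.7,0,0,0,0,0,0.6,0,0,0,0,0,0.3,0,0,0])

```text
time_s: 6.35
eef_pos: [0.5171, -0.3003, 0.0376]
tcp_rot: [-3.131, 0.234, 0.005]
ft_force: [0.7, 0.0, -0.2]
finger_gap: 1.0
finger_force: 0.0
```

>>> servo_tool(rows=[0,0,0,0,0,0,0,0,0,0,0,0,0,0,0,0,0,0,0,0,0,0,0,0,0,0,0,0,0,0])

```text
time_s: 6.85
eef_pos: [0.5187, -0.3024, 0.0411]
tcp_rot: [3.132, -0.236, 0.003]
ft_force: [0.0, 1.0, 0.1]
finger_gap: 1.0
finger_force: 0.0
```

>>> servo_tool(rows=[-0.02,0.1,0,0,0,0,0,0,0,0,0,0,0,0,0,0,0,0,0,0,0,0,0,0,0,0,0,0,0,0])

```text
time_s: 7.35
eef_pos: [0.5164, -0.3068, 0.0399]
tcp_rot: [-3.133, 0.236, 0.0]
ft_force: [-0.7, -0.2, 0.4]
finger_gap: 1.001
finger_force: 0.0
```

>>> servo_tool(rows=[0,0,0,0,0,0,0,0,0,0,0,0,0,0,0,0,0,0,0,0,0,0,0,0,0,0,0,0,0,0], jaw=-1)

```text
time_s: 7.85
eef_pos: [0.5165, -0.307, 0.0402]
tcp_rot: [3.133, -0.236, 0.0]
ft_force: [-0.2, 0.2, -3.7]
finger_gap: 0.201
finger_force: 58.6
```

>>> servo_tool(rows=[0,0,0,0,0,0,0,0,0,0,0,0,0,0,0,0,0,0,0,0,0,0,0,0,0,0,0,0,0,0])

```text
time_s: 8.35
eef_pos: [0.5165, -0.307, 0.0402]
tcp_rot: [3.133, -0.236, 0.0]
ft_force: [-0.2, -0.1, 2.5]
finger_gap: 0.196
finger_force: 59.3
```

>>> servo_tool(rows=[0,0,-0.4,0,0,0,0,0,-0.6,0,0,0,0,0,-0.6,0,0,0,0,0,-0.6,0,0,0,0,0,0,0,0,0])

```text
time_s: 8.85
eef_pos: [0.5179, -0.3082, 0.1537]
tcp_rot: [3.131, -0.236, 0.009]
ft_force: [0.6, -0.4, -3.7]
finger_gap: 0.199
finger_force: 59.2
```

Run:
```python
from h import *
c=cam('wrist'); np.savez('pics/wrist4.npz',**{k:np.asarray(v) for k,v in c.items()})
cv2.imwrite('pics/wrist4.png',cv2.resize(c['frame'][:,:,::-1],(800,600)))
s=get_state();print(s['eef_pos'],R.from_rotvec(s['tcp_rot']).as_matrix().round(3),s['finger_gap'],s['joint_pos'].round(2),s['ft_force'])
```

```text
[ 0.51701682 -0.30735319  0.15128162] [[ 0.989 -0.15   0.003]
 [-0.15  -0.989 -0.001]
 [ 0.003  0.001 -1.   ]] 0.20209615600502454 [ 0.05  0.44  0.57  1.6  -0.25  1.18 -1.04] [-0.15764088  0.94209869 -4.60466434]
```

View pics/wrist4.png

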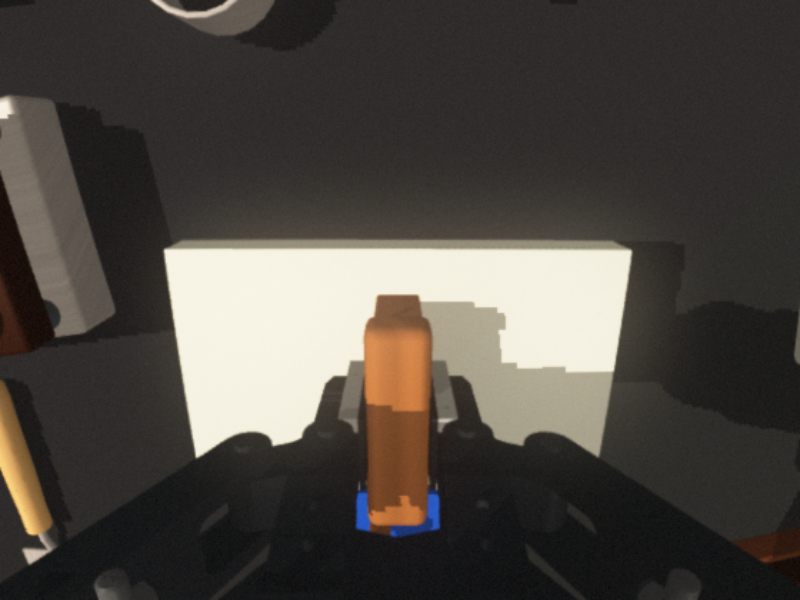

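The lid is held level and square: front edge from (165,248) to (632,248), centred under the handle. I'll refine the bed axis from the first wrist view, using the dot rows and the pin.

Run:
```python
from h import *
W=dict(np.load('pics/wrist0.npz'));w=lambda u,v:(u*.7,v*.7)
L=np.array([atz(W,w(*u),.072)[:2] for u in((275,154),(278,212),(281,267),(285,317),(288,365),(291,409))])
Q=np.array([atz(W,w(*u),.072)[:2] for u in((401,155),(400,212),(400,267),(399,318),(398,366),(398,410))])
M=(L+Q)/2; f=np.polyfit(M[:,1],M[:,0],1); print(M.round(4),'x=%.4f at y=-.01'%np.polyval(f,-.01),'yaw deg',-np.degrees(np.arctan(f[0])),M.mean(0))
for X in(L,Q): print(-np.degrees(np.arctan(np.polyfit(X[:,1],X[:,0],1)[0])))
d=Q-L;print(np.degrees(np.arctan2(d[:,1],d[:,0])).mean())
for u in((241,117),(438,117),(428,435),(263,435)):print(atz(W,w(*u),.072))
print('pin',atz(W,w(340,284),.08),'pix scale check',np.linalg.norm(d,axis=1))
```

```text
[[ 0.5894  0.0697]
 [ 0.5889  0.0348]
 [ 0.5887 -0.0006]
 [ 0.5885 -0.0354]
 [ 0.5879 -0.0707]
 [ 0.5877 -0.1055]] x=0.5886 at y=-.01 yaw deg -0.5542688352822409 [ 0.5885186  -0.01795583]
-0.537470077657467
-0.5714658120069082
-0.3202516404051358
[0.53210396 0.09195932 0.072     ]
[0.64941747 0.09118839 0.072     ]
[ 0.64776509 -0.12658627  0.072     ]
[ 0.52709509 -0.12748248  0.072     ]
pin [ 0.58909779 -0.00967226  0.08      ] pix scale check [0.07630981 0.07624576 0.07686524 0.07609274 0.07598557 0.07647226]
```

>>> servo_tool(rows=[0,0,0,0,0,-0.135,0,0,0,0,0,-0.135,0,0,0,0,0,0,0,-0.25,0,0,0,0,0.14,-0.5,0,0,0,0])

```text
time_s: 9.4
eef_pos: [0.5218, -0.2708, 0.149]
tcp_rot: [3.141, -0.024, -0.004]
ft_force: [0.3, -0.3, -3.1]
finger_gap: 0.197
finger_force: 59.1
```

>>> servo_tool(rows=[0.25,-0.6,0,0,0,0,0.25,-0.6,0,0,0,0,0.25,-0.6,0,0,0,0,0.25,-0.6,0,0,0,0,0.25,-0.6,0,0,0,0])

```text
time_s: 9.9
eef_pos: [0.5873, -0.1174, 0.1492]
tcp_rot: [-3.141, 0.016, 0.002]
ft_force: [0.3, 0.6, -2.9]
finger_gap: 0.203
finger_force: 59.1
```

>>> servo_tool(rows=[0,-0.6,0,0,0,0,0,-0.6,0,0,0,0,0,-0.5,0,0,0,0,0,-0.3,0,0,0,0,0,0,0,0,0,0])

```text
time_s: 10.4
eef_pos: [0.588, -0.0162, 0.1493]
tcp_rot: [-3.14, 0.008, 0.002]
ft_force: [-0.0, -0.1, -3.5]
finger_gap: 0.201
finger_force: 59.1
```

>>> servo_tool(rows=[0,0,0,0,0,0,0,0,0,0,0,0,0,0,0,0,0,0,0,0,0,0,0,0,0,0,0,0,0,0])

```text
time_s: 10.9
eef_pos: [0.5884, -0.0207, 0.15]
tcp_rot: [3.141, -0.016, -0.0]
ft_force: [-0.7, -0.4, -3.9]
finger_gap: 0.203
finger_force: 59.1
```

```bash
cat > d.py <<'E'
from h import *
s=get_state();Rt=R.from_rotvec(s['tcp_rot']).as_matrix()
print(s['eef_pos'].round(4),Rt.round(4),s['finger_gap'],s['ft_force'])
print('units to pin',Rt.T@(np.array([.5889,-.0097,.124])-s['eef_pos'])/.05)
E
python3 d.py
```

```text
[ 0.5884 -0.0207  0.15  ] [[ 1.0e+00 -9.9e-03 -1.0e-04]
 [-9.9e-03 -1.0e+00 -1.0e-04]
 [-1.0e-04  1.0e-04 -1.0e+00]] 0.20322403083105353 [-0.71581608 -0.39263128 -3.94860954]
units to pin [ 0.00865879 -0.22091257  0.51930492]
```

>>> servo_tool(rows=[0.01,-0.1,0.1,0,0,0,0,0,0.2,0,0,0,0,0,0.2,0,0,0,0,0,0,0,0,0,0,0,0,0,0,0])

```text
time_s: 11.4
eef_pos: [0.5885, -0.0152, 0.1243]
tcp_rot: [3.141, -0.014, -0.002]
ft_force: [-0.5, -0.1, -3.7]
finger_gap: 0.198
finger_force: 59.0
```

>>> servo_tool(rows=[0,0,0.03,0,0,0,0,0,0.03,0,0,0,0,0,0.02,0,0,0,0,0,0,0,0,0,0,0,0,0,0,0])

```text
time_s: 11.9
eef_pos: [0.589, -0.015, 0.1211]
tcp_rot: [-3.141, 0.014, -0.0]
ft_force: [0.8, -0.5, -4.4]
finger_gap: 0.198
finger_force: 59.0
```

```bash
python3 d.py
```

```text
[ 0.589  -0.015   0.1211] [[ 1.0e+00 -8.8e-03  1.0e-04]
 [-8.8e-03 -1.0e+00  1.0e-04]
 [ 1.0e-04 -1.0e-04 -1.0e+00]] 0.19767168596995366 [ 0.82446046 -0.50725955 -4.37261674]
units to pin [-0.00279679 -0.10643582 -0.05829647]
```

>>> servo_tool(rows=[0,0,0.02,0,0,0,0,0,0.02,0,0,0,0,0,0,0,0,0,0,0,0,0,0,0,0,0,0,0,0,0])

```text
time_s: 12.4
eef_pos: [0.5889, -0.015, 0.119]
tcp_rot: [-3.141, 0.014, 0.0]
ft_force: [0.5, 1.2, -3.1]
finger_gap: 0.201
finger_force: 59.2
```

>>> servo_tool(rows=[0,-0.02,0,0,0,0,0,-0.02,0,0,0,0,0,-0.02,0,0,0,0,0,0,0,0,0,0,0,0,0,0,0,0])

```text
time_s: 12.9
eef_pos: [0.589, -0.012, 0.119]
tcp_rot: [-3.142, 0.014, 0.0]
ft_force: [-0.1, -0.7, -3.7]
finger_gap: 0.2
finger_force: 59.2
```

>>> servo_tool(rows=[0,-0.02,0,0,0,0,0,-0.02,0,0,0,0,0,0,0.02,0,0,0,0,0,0.02,0,0,0,0,0,0,0,0,0])

```text
time_s: 13.4
eef_pos: [0.5888, -0.0102, 0.1167]
tcp_rot: [3.141, -0.014, -0.001]
ft_force: [-0.7, -0.3, -3.3]
finger_gap: 0.203
finger_force: 59.0
```

>>> servo_tool(rows=[0,0,0.02,0,0,0,0,0,0.02,0,0,0,0,0,0,0,0,0,0,0,0,0,0,0,0,0,0,0,0,0])

```text
time_s: 13.9
eef_pos: [0.5888, -0.0103, 0.1148]
tcp_rot: [3.141, -0.014, -0.001]
ft_force: [-0.6, -2.0, -4.0]
finger_gap: 0.2
finger_force: 59.0
```

>>> servo_tool(rows=[0,0,0.02,0,0,0,0,0,0.02,0,0,0,0,0,0,0,0,0,0,0,0,0,0,0,0,0,0,0,0,0])

```text
time_s: 14.4
eef_pos: [0.5889, -0.0102, 0.1129]
tcp_rot: [3.141, -0.014, -0.0]
ft_force: [-1.1, -3.1, -3.7]
finger_gap: 0.198
finger_force: 59.1
```

The hole is on the pin, with no vertical contact and a small side force of −3 N in y. I'll ease it 0.5 mm toward −y and lower on.

>>> servo_tool(rows=[0,0.01,0,0,0,0,0,0,0.02,0,0,0,0,0,0.01,0,0,0,0,0,0,0,0,0,0,0,0,0,0,0])

```text
time_s: 14.9
eef_pos: [0.5889, -0.0104, 0.1117]
tcp_rot: [-3.141, 0.014, 0.0]
ft_force: [-2.9, -1.3, 1.8]
finger_gap: 0.202
finger_force: 59.7
```

>>> servo_tool(rows=[0,0.005,0.02,0,0,0,0,0,0.02,0,0,0,0,0,0,0,0,0,0,0,0,0,0,0,0,0,0,0,0,0])

```text
time_s: 15.4
eef_pos: [0.5889, -0.0105, 0.1096]
tcp_rot: [-3.141, 0.013, 0.0]
ft_force: [-5.1, 0.2, 2.9]
finger_gap: 0.196
finger_force: 60.0
```

>>> servo_tool(rows=[-0.01,0,0.02,0,0,0,-0.01,0,0.02,0,0,0,0,0,0.02,0,0,0,0,0,0,0,0,0,0,0,0,0,0,0])

```text
time_s: 15.9
eef_pos: [0.5889, -0.0105, 0.1071]
tcp_rot: [-3.141, 0.013, -0.003]
ft_force: [-0.9, 1.5, 5.7]
finger_gap: 0.199
finger_force: 60.2
```

>>> servo_tool(rows=[-0.01,0,0.02,0,0,0,0,0,0,0,0,0,0,0,0,0,0,0,0,0,0,0,0,0,0,0,0,0,0,0])

```text
time_s: 16.4
eef_pos: [0.5889, -0.0105, 0.1064]
tcp_rot: [-3.141, 0.013, -0.005]
ft_force: [-0.6, 0.3, 5.2]
finger_gap: 0.197
finger_force: 60.3
```

```bash
python3 d.py
python3 - <<'E'
from h import *
f=cam('scene')['frame'][:,:,::-1]; g=cam('side')['frame'][:,:,::-1]; w=cam('wrist')['frame'][:,:,::-1]
top=np.hstack([cv2.resize(f[165:270,205:345],(400,300)),cv2.resize(g[140:245,230:370],(400,300))])
bot=np.hstack([cv2.resize(w,(400,300)),cv2.resize(g[240:315,170:270],(400,300))])
cv2.imwrite('pics/fin.png',np.vstack([top,bot]))
E
```

```text
[ 0.5889 -0.0105  0.1064] [[ 1.0e+00 -8.5e-03  3.2e-03]
 [-8.5e-03 -1.0e+00  4.0e-04]
 [ 3.2e-03 -4.0e-04 -1.0e+00]] 0.19723224582035334 [-0.56395072  0.25703236  5.15074117]
units to pin [ 0.00085157 -0.01528409 -0.35126356]
```

View pics/fin.png

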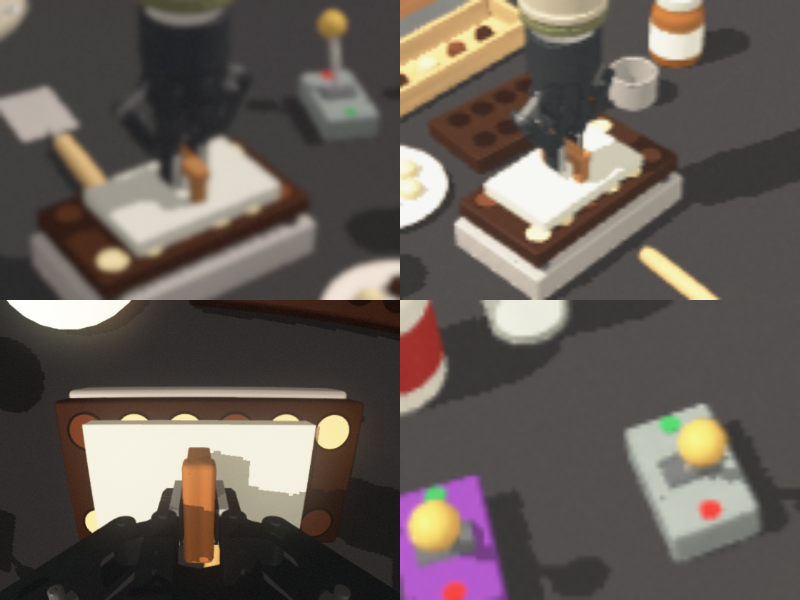

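Final views: the lid lies flat and square on the mould, and the grey toggle leans to red. The net push is about 9 N, so I'll go a bit deeper for margin.

>>> servo_tool(rows=[0,0,0.02,0,0,0,0,0,0.01,0,0,0,0,0,0,0,0,0,0,0,0,0,0,0,0,0,0,0,0,0])

```text
time_s: 17.05
eef_pos: [0.5889, -0.0105, 0.1051]
tcp_rot: [-3.141, 0.013, -0.005]
ft_force: [-1.2, 0.1, 7.8]
finger_gap: 0.199
finger_force: 60.5
```

>>> servo_tool(rows=[0,0,0,0,0,0,0,0,0,0,0,0,0,0,0,0,0,0,0,0,0,0,0,0,0,0,0,0,0,0])

```text
time_s: 17.55
eef_pos: [0.5889, -0.0104, 0.1051]
tcp_rot: [-3.141, 0.013, -0.005]
ft_force: [-1.0, 1.7, 7.8]
finger_gap: 0.201
finger_force: 60.5
```

Run:
```python
from h import *
v=[]
for i in range(15): read_camera('side'); s=get_state(); v.append(np.r_[s['ft_force'],s['eef_pos']])
print(np.mean(v,0).round(4),np.std(v,0).round(4),s['time_s'],R.from_rotvec(s['tcp_rot']).as_matrix()[:,2])
```

```text
[-0.5981  1.1929  7.0531  0.5889 -0.0105  0.1051] [0.4671 0.3368 0.4109 0.     0.     0.    ] 18.3 [ 3.26008352e-03  5.01205050e-04 -9.99994560e-01]
```

```bash
python3 -c "
from station import *
print(job_done())"
```

```text
the job is handed in; nothing more can be done
None
```

I handed the job in at about 18 s: toggle off, white lid flat and square on the pin, and the gripper still holding the bed down an estimated 6.5 of its 8 mm; no verdict came back.

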